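Draw the tasting carrier out of its dock and hold it up level

TASK

Take the wooden tasting carrier by its handle, slide it out of its lipped guide rails towards the open front of the dock, then lift it, with both wine glasses standing in it, about a hand's width (10 cm) clear of the table. Keep it level all the way so that no glass tips, leave the spittoon, tub and jar where they stand, and finish while still holding the carrier by its handle, steady and level in the air.

Things in the scene. Friction and masses are not known exactly. Their poses are not given: they have to be found in the camera images.
- dock: Fixed aluminium dock, 30 mm high: two guide rails (282 mm over their outsides) and a stop bar at the back; no floor, open front. Origin on the table, under the carrier's middle when fully in. x points to the closed back; -x is the way out, towards the robot (yaw within 0.25 rad); y along the stop bar. Rails: x -51 to +69 mm, inner faces y = +-129 mm.
- dock_exit (a point): Point of the dock's open front on the table, 112 mm out (-x) from the dock's origin. The rails' lips (x -35 to +69 mm of the dock, undersides 21 mm above the table) overhang the board by 12 mm at each side and hold it down until the carrier's origin is over 90 mm out; with its origin at this point the carrier is clear of the lips and can be lifted.
- carrier: Loose plywood carrier, about 0.4 kg: board 110 (x) by 250 (y) by 16 mm flat on the table between the rails (4 mm side play), dark bridge handle over its middle. Origin: centre of the board's underside; y along its long side. Starts fully in or up to 30 mm out, axes parallel to the dock's. Two wells 68 mm wide, 6 mm deep at y = +-76 mm. Slides easily.
- carrier_grip (a point): Centre of the carrier's handle bar, 180 mm above the board's underside, axes as the carrier's. The bar is 18 mm thick (x), 86 mm long (y), 28 mm high (from 166 to 194 mm), on two posts 16 by 14 mm at y = +-30 mm. To grip it from above, close the fingers along the carrier's x.
- black_glass: Opaque black stemmed tasting glass, 154 mm high, widest 68 mm, foot 65 mm, about 0.12 kg (varies), standing loose in one of the carrier's two wells (either). Origin at the centre of the foot's underside, 10 mm above the board's underside; z up.
- clear_glass: Clear stemmed tasting glass of the same shape and size, standing loose in the other well. Origin at the centre of the foot's underside; z up.
- spittoon: Bystander: black open bucket, 124 mm wide, 135 mm high, beside the dock. Origin at the centre of its underside. Must stay.
- tub: Bystander: clear open plastic tub, 90 mm wide, 70 mm high, beside the dock. Origin at the centre of its underside. Must stay.
- jar: Bystander: green closed jar with a brass lid, 72 mm wide, 110 mm high, beside the dock. Origin at the centre of its underside. Must stay.
Mind the look-alikes: they are no part of the job. Leave any red look-alike of the clear_glass alone.

How it is judged:
By the outcome, as a careful person would: the job done as asked, in the order asked, and still so for the second after the job is handed in, while the arm keeps its last pose, push and grip.
It also fails if it takes over 38 s, if anything falls off the work surface, if the arm or the gripper's body presses on something with over 40 N, if the wrist force passes 120 N, or if a joint passes its speed limit or range.

ROBOT

A 7-joint arm with a two-finger parallel gripper is mounted at the origin on the work surface. World frame = base frame: x ahead of the robot, y to its left, z up, the work surface at z = 0. Lengths are in m, angles in rad, forces in N, time in s.
With the tool pointing down it reaches from about 0.4 to 0.85 m from the base axis. Payload 10.4 kg.
Tool frame: the origin (TCP) lies midway between the tips of the shut fingers; the grasp point (between the pads) lies 19 mm behind it; z points along the fingers, y is the line along which they close (so a half turn about z gives the same grasp; the last joint's range is limited). The gripper opens to 85 mm and grips with 20 to 120 N. Pads are 22 mm wide; open, the fingers measure 114 mm over their backs; the gripper's body (76 mm by 85 mm) begins 54 mm behind the grasp point. The pads swing forward as they close: fully open they stand 13 mm farther back than shut.
Start: joints at [1.173, 0.332, -0.065, 1.46, 0.022, 1.35, -0.088], TCP at [0.229, -0.582, 0.231] pointing down, gripper open.
Joint ranges: [-2.6, 2.6], [-0.5, 2.12], [-1.47, 1.34], [0.16, 2.42], [-1.27, 4.41], [0.06, 2.06], [-2.6, 2.6]. Speed limits (rad/s): [2.22, 2.22, 2.79, 2.79, 3.14, 3.14, 3.14].

INTERFACE

Orientations are given as a unit quaternion [x, y, z, w].
In Python, from workcell import get_obs, camera, camera_params, hand_in gives the robot as it stands.
- The arm moves only by the tool carry_out, never from a script. Its argument "commands" is a list that holds one entry, the list of rows, each a list of 6 numbers: the shift along the tool's x, y, z in units of 40 mm (1.0 is 40 mm), then the turn, a rotation vector about the tool's x, y, z in units of 6 degrees (1.0 is 6 degrees). In form: [[[x, y, z, ax, ay, az], ...]]. A call has 1 to 20 rows; each row shifts and turns the commanded pose from where the row before left it, along the tool's axes as they then stand; what a row does not reach is not made up. A row lasts 1/12 s, in which the tool goes at most 41.7 mm and 7.16 degrees, less where a joint would pass 70% of its speed; a pose out of reach is approached as far as the arm can. A call is refused whole if a number of a shift passes 1 or a number of a turn 1, either way. A call with a gripper value outside its range is refused whole. "hand" is the closure, from -1 (fully open) to 1 (shut), set as the call begins (left out, the last holds). The fingers move at their own pace and stop on an object; "force" is the grip in N (left out, the last holds). Time passes only in rows, so rows that do not move let the fingers close. It gives the time, the measured TCP pose, the force, the opening and the grip force at its end, in the units of the state.
- get_obs(): the state, without advancing time (a new reading comes with each control period).
- camera(name): name is "scene" or "top"; returns the picture (384x512x3 uint8, red, green, blue); there is no depth.
- camera_params(name): a dict with "mtx" (3x3 intrinsics, pixels), "R" (3x3) and "t" (3): a world point X has camera coordinates R X + t. Camera axes: x right, y down, z forward; pixel columns grow to the right and rows downward; lengths in m; the calibration is good to about 2 mm. A picture is of the moment at which its call begins. camera_params takes no time and is no camera call.
- hand_in(): hands the job in; it is judged then, once.
The state is a dict: "clock": time; "joint_pos": joint angles; "joint_velocities": joint speeds; "tau": joint torques, N m; "position": TCP position; "ee_rot": TCP orientation; "ft_force": force on the tool from outside, world axes, zero at the start; "torque": the same for the moment, N m; "grip_width": opening from 0.0 (shut) to 1.0 (fully open); "grasp_force": force on a finger pad.
Only numpy, scipy, OpenCV 4.12 (cv2) and the standard library are available. Lean on these libraries where they do the work, as an engineer would, in place of code of your own. Each camera call takes 0.05 s, during which the arm holds its last target. There are 200 camera calls.

## Working session

There is one attempt and no reset: what is moved stays moved. The work goes in short steps, Python scripts to look and compute and a tool call to move; the robot and the scene stay as the last step left them, time stands still between calls to the robot, and variables do not carry over. Pictures are saved under pics/ and viewed, at most 10 in all, crops included, and the job is handed in when it is done.

Besides the shell and the picture viewer there is one more tool, called after "Call:" in YAML: its name, and indented under it one key for each argument. carry_out: Moves the arm, as the interface text tells. Its arguments: {"type":"object","properties":{"commands":{"type":"array"},"hand":{"type":"number"},"force":{"type":"number"}},"required":["commands"]}

```bash
mkdir -p pics; python3 - <<'E'
from workcell import *
import cv2,numpy as np
for n in("scene","top"):
    cv2.imwrite(f"pics/{n}0.png",cv2.cvtColor(camera(n),cv2.COLOR_RGB2BGR))
    p=camera_params(n);print(n,np.round(p["mtx"],1).tolist(),np.round(p["R"],3).tolist(),np.round(p["t"],3), -np.array(p["R"]).T@p["t"])
o=get_obs();print(o["clock"],o["position"],o["ee_rot"],o["grip_width"])
E
```

```text
scene [[349.9, 0.0, 258.3], [0.0, 349.9, 189.5], [0.0, 0.0, 1.0]] [[0.239, 0.971, -0.011], [0.766, -0.196, -0.613], [-0.597, 0.138, -0.79]] [-0.165 -0.346  1.207] [ 1.02454014 -0.07407566  0.7399081 ]
top [[386.4, 0.0, 259.0], [0.0, 386.4, 188.5], [0.0, 0.0, 1.0]] [[0.005, -1.0, 0.0], [-0.995, -0.005, -0.103], [0.103, 0.0, -0.995]] [0.009 0.587 0.868] [0.4939478  0.01184205 0.92401624]
0.1 [ 0.22869081 -0.58130864  0.23062323] [ 9.82490251e-01  1.86312985e-01 -1.26961546e-04 -6.02300428e-04] 0.9998965047924567
```

View pics/scene0.png

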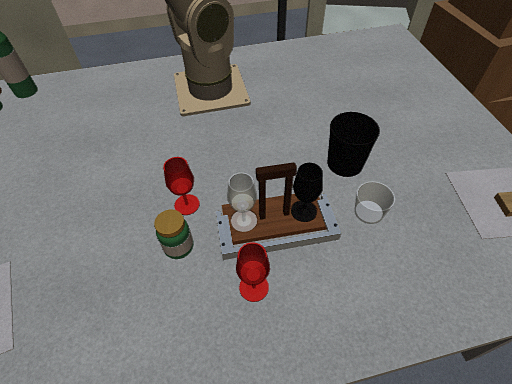

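View pics/top0.png

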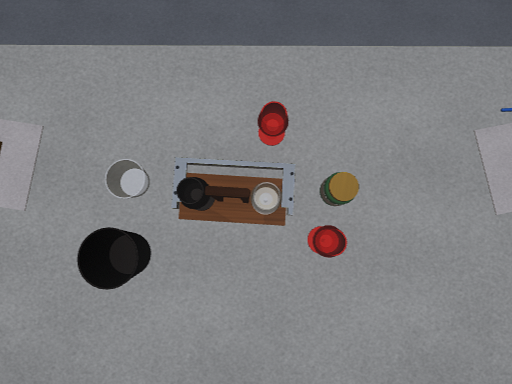

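The scene view shows the carrier in the dock with its dark bridge handle at about (276,172). The clear glass is on the left at (242,200) and the black glass on the right at (308,190). The red look-alikes are at (180,185) and (253,270), the spittoon at (353,145), the tub at (374,202) and the jar at (173,235). In the top view the handle bar is at (229,193), the black glass at (195,193) and the clear glass at (266,199). The red glasses are at (273,122) and (328,241).

The clear glass could be the one at (242,200) or either red one. Only the colourless one stands in a well, so that is the one meant. I'll confirm it in a crop while measuring.

```bash
cat > h.py <<'E'
from workcell import *
import cv2,numpy as np
def ray(n,uv,z):
    p=camera_params(n);R=np.array(p["R"]);c=-R.T@np.array(p["t"])
    d=R.T@np.linalg.solve(np.array(p["mtx"]),[uv[0],uv[1],1.]);return c+d*(z-c[2])/d[2]
def proj(n,X):
    p=camera_params(n);q=np.array(p["mtx"])@(np.array(p["R"])@X+p["t"]);return q[:2]/q[2]
E
python3 - <<'E'
from h import *
t=cv2.imread("pics/top0.png");s=cv2.imread("pics/scene0.png")
h=cv2.cvtColor(t,cv2.COLOR_BGR2HSV)
m=cv2.inRange(h,(3,80,60),(18,255,255));m[:150]=0;m[240:]=0;m[:,:165]=0;m[:,300:]=0
ys,xs=np.nonzero(m);r=cv2.minAreaRect(np.c_[xs,ys].astype(np.float32))
b=cv2.boxPoints(r);print("board rect",r)
for q in b: print(np.round(q,1),ray("top",q,.016).round(4))
a=cv2.resize(t[145:240,160:310],None,fx=5,fy=5,interpolation=cv2.INTER_CUBIC)[:475]
c=cv2.resize(s[150:260,205:345],None,fx=5,fy=5,interpolation=cv2.INTER_CUBIC)
cv2.imwrite("pics/ca.png",a);cv2.imwrite("pics/cb.png",c)
E
```

```text
board rect ((232.47225952148438, 198.5617218017578), (106.29390716552734, 46.493682861328125), 3.6329505443573)
[178.  218.4] [0.5166 0.2016 0.016 ]
[180.9 172. ] [0.6264 0.1975 0.016 ]
[287.  178.7] [ 0.6115 -0.0542  0.016 ]
[284.  225.1] [ 0.502 -0.047  0.016]
```

View pics/ca.png

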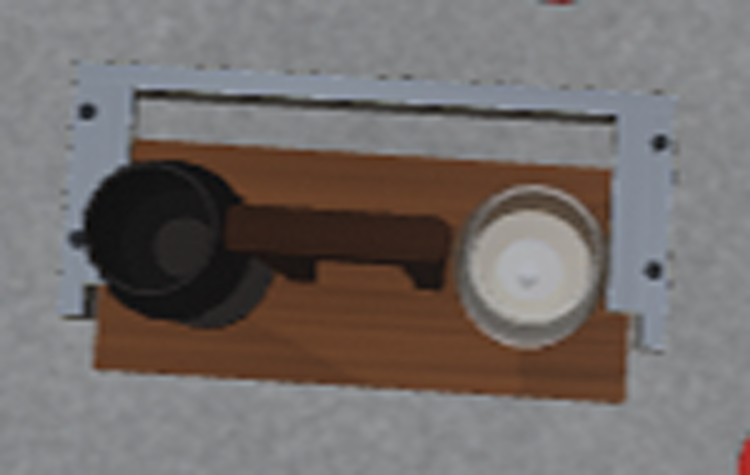

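View pics/cb.png

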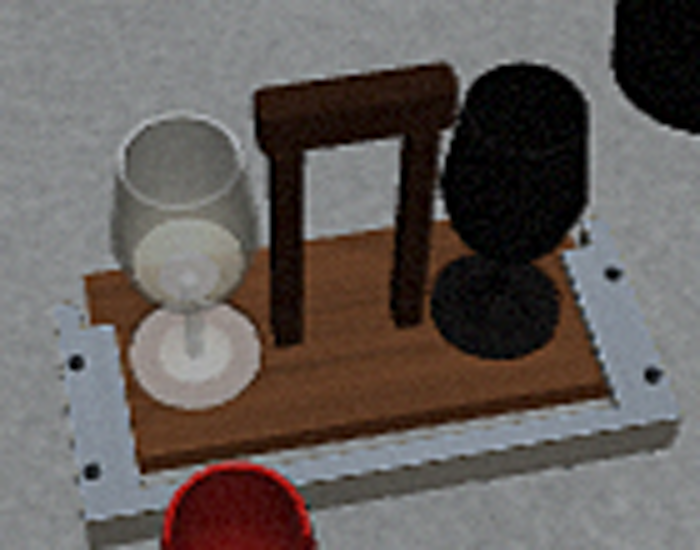

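The crops confirm it. The colourless glass is in the carrier's left well (crop B, 190,260) and the black glass is in the other. The bar's ends in crop A are about x 225 to 448, y 205 to 262. Next I triangulate the grip point and place the dock.

```bash
python3 - <<'E'
from h import *
A=lambda x,y:(160+x/5-.4,145+y/5-.4); B=lambda x,y:(205+x/5-.4,150+y/5-.4)
P=[]
for n,uv in(("top",A(338,233)),("scene",B(356,107))):
    p=camera_params(n);P.append((np.array(p["mtx"])@np.c_[p["R"],p["t"]],np.array(uv)))
    print(n,"z.18",ray(n,uv,.18).round(4))
X=cv2.triangulatePoints(P[0][0],P[1][0],P[0][1],P[1][1]);g=(X[:3]/X[3]).ravel();print("grip tri",g.round(4))
yaw=-.058;ex=np.array([np.cos(yaw),np.sin(yaw)]);ey=np.array([-ex[1],ex[0]]);c=np.array([.5641,.0745])
for nm,q in dict(backL=(75,65),backR=(677,97),railendL=(62,318),railendR=(662,350),lipL=(80,287),lipR=(608,310)).items():
    w=ray("top",A(*q),.03)[:2];print(nm,w.round(4),"rel carrier",((w-c)@ex).round(4),((w-c)@ey).round(4))
# feet of glasses & red lookalikes
for nm,q in dict(red2=(253,288),red1=(187,204)).items(): print(nm,ray("scene",q,0).round(3))
for nm,q in dict(spit=(124,254),tub=(133,182)).items(): print(nm,ray("top",q,0).round(3))
E
```

```text
top z.18 [0.5654 0.0734 0.18  ]
scene z.18 [0.5629 0.0714 0.18  ]
grip tri [0.5649 0.0721 0.1823]
backL [0.6584 0.2103] rel carrier 0.0862 0.141
backR [ 0.6445 -0.072 ] rel carrier 0.0888 -0.1416
railendL [0.5397 0.213 ] rel carrier -0.0324 0.1369
railendR [ 0.5262 -0.0645] rel carrier -0.0298 -0.141
lipL [0.5541 0.2051] rel carrier -0.0176 0.1298
lipR [ 0.5446 -0.0396] rel carrier -0.0129 -0.115
red2 [ 0.729 -0.022  0.   ]
red1 [ 0.466 -0.136  0.   ]
spit [0.432 0.33  0.   ]
tub [0.604 0.315 0.   ]
```

Call:
carry_out:
  commands:
    - [[0.7, -0.6, -0.1, 0, 0, 0], [0.7, -0.6, -0.1, 0, 0, 0], [0.7, -0.6, -0.1, 0, 0, 0], [0.7, -0.6, -0.1, 0, 0, 0], [0.7, -0.6, -0.1, 0, 0, 0], [0.7, -0.6, -0.1, 0, 0, 0], [0.7, -0.6, -0.1, 0, 0, 0], [0.7, -0.6, -0.1, 0, 0, 0], [0.7, -0.6, -0.1, 0, 0, 0], [0.7, -0.6, -0.1, 0, 0, 0], [0.7, -0.6, -0.1, 0, 0, 0], [0.7, -0.6, -0.1, 0, 0, 0], [0.7, -0.6, 0, 0, 0, 0], [0.7, -0.6, 0, 0, 0, 0], [0.7, -0.6, 0, 0, 0, 0], [0.7, -0.6, 0, 0, 0, 0]]
  hand: -1

```text
clock: 1.43
position: [0.5055, -0.0586, 0.2793]
ee_rot: [0.983, 0.186, -0.0, 0.0]
ft_force: [0.1, -0.1, 0.1]
grip_width: 1.003
grasp_force: 0.0
```

The triangulated height is 0.182 against 0.180 expected, and the board measures 110 x 252 mm, so the figures hold. The carrier is about 19 mm out and the yaw is about -0.055. Next I move over the grip and turn 65°.

Call:
carry_out:
  commands:
    - [[0.64, -0.63, 0, 0, 0, -0.9], [0.71, -0.56, 0, 0, 0, -1], [0.76, -0.48, 0, 0, 0, -1], [0.81, -0.39, 0, 0, 0, -1], [0, 0, 0, 0, 0, -1], [0, 0, 0, 0, 0, -1], [0, 0, 0, 0, 0, -1], [0, 0, 0, 0, 0, -1], [0, 0, 0, 0, 0, -1], [0, 0, 0, 0, 0, -1], [0, 0, 0, 0, 0, -1], [0, 0, 0, 0, 0, 0], [0, 0, 0, 0, 0, 0]]

```text
clock: 2.52
position: [0.5654, 0.0703, 0.279]
ee_rot: [0.727, 0.686, -0.0, -0.0]
ft_force: [0.1, -0.1, 0.1]
grip_width: 0.999
grasp_force: 0.0
```

```bash
cat > d.py <<'E'
from h import *
import sys
from scipy.spatial.transform import Rotation as Ro
o=get_obs();R=Ro.from_quat(o["ee_rot"]).as_matrix()
T=np.array([float(v) for v in sys.argv[1:4]]);print(o["clock"],np.round(o["position"],4))
print("units",(R.T@(T-o["position"])/.04).round(3),"tool y angle",np.arctan2(R[1,1],R[0,1]).round(4),"z",R[:,2].round(4))
print("ft",np.round(o["ft_force"],1),"tq",np.round(o["torque"],2),"grip",o["grip_width"],o["grasp_force"],np.round(o["joint_pos"],2))
E
python3 d.py .5645 .0725 .161
python3 -c "
from h import *
a=cv2.cvtColor(camera('scene'),cv2.COLOR_RGB2BGR)[90:270,190:380]
cv2.imwrite('pics/s1.png',cv2.resize(a,None,fx=3,fy=3,interpolation=2))"
```

```text
2.5167 [0.5654 0.0703 0.279 ]
units [ 0.053 -0.023  2.95 ] tool y angle -0.0579 z [-6.e-04  0.e+00 -1.e+00]
ft [ 0.1 -0.1  0.1] tq [0.01 0.06 0.01] grip 0.9985069530874975 0.0 [ 0.45  0.28 -0.8   1.5   0.2   1.44 -0.41]
```

View pics/s1.png

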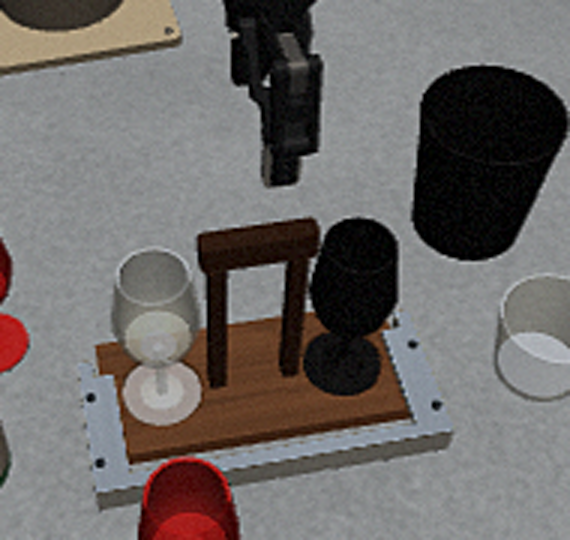

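The gripper is over the bar: fingertips at (282,185) in the crop, bar at (258,245) below. Both glasses are upright. Going down.

Call:
carry_out:
  commands:
    - [[0.05, -0.02, 0.4, 0, 0, 0], [0, 0, 0.5, 0, 0, 0], [0, 0, 0.5, 0, 0, 0], [0, 0, 0.5, 0, 0, 0], [0, 0, 0.4, 0, 0, 0], [0, 0, 0.3, 0, 0, 0], [0, 0, 0.2, 0, 0, 0], [0, 0, 0.15, 0, 0, 0], [0, 0, 0, 0, 0, 0], [0, 0, 0, 0, 0, 0]]

```text
clock: 3.4
position: [0.5651, 0.0726, 0.1618]
ee_rot: [0.726, 0.687, 0.0, 0.0]
ft_force: [-0.6, -0.4, -0.5]
grip_width: 0.999
grasp_force: 0.0
```

```bash
python3 d.py .5645 .0725 .161
python3 -c "
from h import *
a=cv2.cvtColor(camera('scene'),cv2.COLOR_RGB2BGR)[90:270,190:380]
b=cv2.cvtColor(camera('top'),cv2.COLOR_RGB2BGR)[130:250,165:305]
cv2.imwrite('pics/s2.png',np.hstack([cv2.resize(a,(400,379)),cv2.resize(b,(400,379))]))"
```

```text
3.4 [0.5651 0.0726 0.1618]
units [-0.004 -0.014  0.02 ] tool y angle -0.0549 z [ 6.e-04  0.e+00 -1.e+00]
ft [-0.6 -0.4 -0.5] tq [-0.01 -0.03 -0.06] grip 0.9993161806756905 0.0 [ 0.43  0.36 -0.78  1.67  0.27  1.22 -0.46]
```

View pics/s2.png

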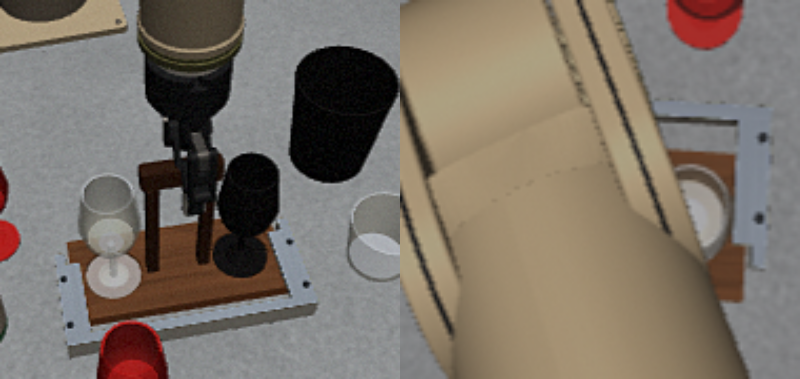

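The fingers straddle the bar clear of both glasses, with the near finger at (198,180) in the left picture. Closing.

Call:
carry_out:
  commands:
    - [[0, 0, 0, 0, 0, 0], [0, 0, 0, 0, 0, 0], [0, 0, 0, 0, 0, 0], [0, 0, 0, 0, 0, 0], [0, 0, 0, 0, 0, 0], [0, 0, 0, 0, 0, 0], [0, 0, 0, 0, 0, 0], [0, 0, 0, 0, 0, 0], [0, 0, 0, 0, 0, 0], [0, 0, 0, 0, 0, 0], [0, 0, 0, 0, 0, 0], [0, 0, 0, 0, 0, 0]]
  hand: 1
  force: 60

```text
clock: 4.5
position: [0.5647, 0.0726, 0.1613]
ee_rot: [0.726, 0.688, -0.0, -0.0]
ft_force: [-3.1, 0.4, 2.2]
grip_width: 0.205
grasp_force: 60.1
```

```bash
python3 d.py .4547 .0785 .161
```

```text
4.5 [0.5647 0.0726 0.1613]
units [-1.000e-03 -2.753e+00  8.000e-03] tool y angle -0.0545 z [-3.e-04 -1.e-04 -1.e+00]
ft [-3.1  0.4  2.2] tq [0.04 0.64 0.02] grip 0.20467777545459517 60.062604546546936 [ 0.43  0.36 -0.78  1.67  0.27  1.22 -0.46]
```

Gripped: the opening of 17.4 mm matches the 18 mm bar. I'll slide it out gently, halfway first.

Call:
carry_out:
  commands:
    - [[0, -0.02, 0, 0, 0, 0], [0, -0.05, 0, 0, 0, 0], [0, -0.08, 0, 0, 0, 0], [0, -0.1, 0, 0, 0, 0], [0, -0.12, 0, 0, 0, 0], [0, -0.12, 0, 0, 0, 0], [0, -0.12, 0, 0, 0, 0], [0, -0.12, 0, 0, 0, 0], [0, -0.12, 0, 0, 0, 0], [0, -0.12, 0, 0, 0, 0], [0, -0.1, 0, 0, 0, 0], [0, -0.08, 0, 0, 0, 0], [0, -0.05, 0, 0, 0, 0], [0, -0.02, 0, 0, 0, 0], [0, 0, 0, 0, 0, 0]]

```text
clock: 5.75
position: [0.5158, 0.0752, 0.1613]
ee_rot: [0.726, 0.688, -0.0, -0.0]
ft_force: [-0.8, -0.0, -4.1]
grip_width: 0.199
grasp_force: 59.2
```

```bash
python3 d.py .4547 .0785 .161
python3 -c "
from h import *
a=cv2.cvtColor(camera('scene'),cv2.COLOR_RGB2BGR)[90:270,170:400]
cv2.imwrite('pics/s3.png',cv2.resize(a,None,fx=2.5,fy=2.5))"
```

```text
5.75 [0.5158 0.0752 0.1613]
units [ 0.    -1.53   0.008] tool y angle -0.0545 z [-3.e-04 -3.e-04 -1.e+00]
ft [-0.8 -0.  -4.1] tq [0.   0.23 0.04] grip 0.1989536201700966 59.187782406806946 [ 0.49  0.25 -0.81  1.79  0.19  1.19 -0.43]
```

View pics/s3.png

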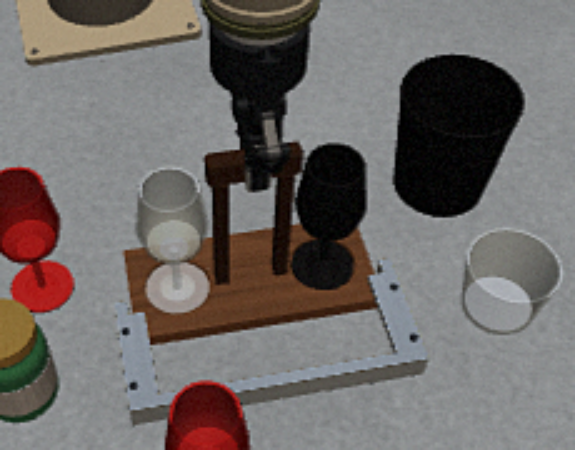

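The carrier has slid about 49 mm with both glasses upright and less than 5 N of force. The red glass at (40,230) and the spittoon at (460,135) are clear of its way. Sliding the rest, about 60 mm.

Call:
carry_out:
  commands:
    - [[0, -0.02, 0, 0, 0, 0], [0, -0.05, 0, 0, 0, 0], [0, -0.08, 0, 0, 0, 0], [0, -0.1, 0, 0, 0, 0], [0, -0.12, 0, 0, 0, 0], [0, -0.13, 0, 0, 0, 0], [0, -0.13, 0, 0, 0, 0], [0, -0.13, 0, 0, 0, 0], [0, -0.13, 0, 0, 0, 0], [0, -0.13, 0, 0, 0, 0], [0, -0.13, 0, 0, 0, 0], [0, -0.13, 0, 0, 0, 0], [0, -0.12, 0, 0, 0, 0], [0, -0.1, 0, 0, 0, 0], [0, -0.08, 0, 0, 0, 0], [0, -0.05, 0, 0, 0, 0], [0, -0.02, 0, 0, 0, 0], [0, 0, 0, 0, 0, 0], [0, 0, 0, 0, 0, 0]]

```text
clock: 7.38
position: [0.4503, 0.0787, 0.1613]
ee_rot: [0.726, 0.688, 0.0, 0.0]
ft_force: [-0.3, -0.5, -5.9]
grip_width: 0.203
grasp_force: 58.9
```

```bash
python3 d.py .4547 .0785 .261
python3 -c "
from h import *
a=cv2.cvtColor(camera('scene'),cv2.COLOR_RGB2BGR)[90:270,170:400]
cv2.imwrite('pics/s4.png',cv2.resize(a,None,fx=2.5,fy=2.5))"
```

```text
7.3833 [0.4503 0.0787 0.1613]
units [ 0.     0.11  -2.492] tool y angle -0.0546 z [ 2.e-04 -0.e+00 -1.e+00]
ft [-0.3 -0.5 -5.9] tq [ 0.03 -0.09  0.02] grip 0.20305842716932637 58.921292424201965 [ 0.55  0.08 -0.84  1.94  0.06  1.15 -0.37]
```

View pics/s4.png

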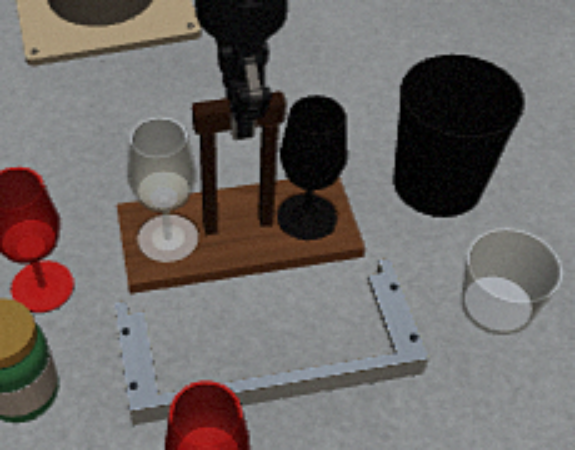

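The carrier is fully clear of the rails, about 133 mm out, with both glasses standing. Lifting slowly.

Call:
carry_out:
  commands:
    - [[0, 0, 0, 0, 0, 0], [0, 0, 0, 0, 0, 0], [0, 0, -0.02, 0, 0, 0], [0, 0, -0.04, 0, 0, 0], [0, 0, -0.06, 0, 0, 0], [0, 0, -0.09, 0, 0, 0], [0, 0, -0.12, 0, 0, 0], [0, 0, -0.14, 0, 0, 0], [0, 0, -0.14, 0, 0, 0], [0, 0, -0.14, 0, 0, 0], [0, 0, -0.14, 0, 0, 0], [0, 0, -0.14, 0, 0, 0], [0, 0, -0.12, 0, 0, 0], [0, 0, -0.09, 0, 0, 0], [0, 0, -0.06, 0, 0, 0], [0, 0, -0.03, 0, 0, 0], [0, 0, 0, 0, 0, 0], [0, 0, 0, 0, 0, 0]]
  force: 90

```text
clock: 8.93
position: [0.4501, 0.0787, 0.2143]
ee_rot: [0.726, 0.688, -0.0, -0.0]
ft_force: [0.5, -0.5, -7.0]
grip_width: 0.194
grasp_force: 90.4
```

```bash
python3 d.py .4503 .0785 .263
```

```text
8.9333 [0.4501 0.0787 0.2143]
units [-0.006  0.006 -1.217] tool y angle -0.0546 z [-3.e-04 -1.e-04 -1.e+00]
ft [ 0.5 -0.5 -7. ] tq [0.02 0.02 0.04] grip 0.1944039837390195 90.36252737045288 [ 0.57  0.01 -0.83  1.87  0.01  1.26 -0.32]
```

The load is 7 N, the weight of the carrier plus both glasses, and the moment is near zero. Lifting the rest.

Call:
carry_out:
  commands:
    - [[0, 0, -0.02, 0, 0, 0], [0, 0, -0.04, 0, 0, 0], [0, 0, -0.06, 0, 0, 0], [0, 0, -0.09, 0, 0, 0], [0, 0, -0.12, 0, 0, 0], [0, 0, -0.13, 0, 0, 0], [0, 0, -0.13, 0, 0, 0], [0, 0, -0.13, 0, 0, 0], [0, 0, -0.13, 0, 0, 0], [0, 0, -0.12, 0, 0, 0], [0, 0, -0.1, 0, 0, 0], [0, 0, -0.07, 0, 0, 0], [0, 0, -0.05, 0, 0, 0], [0, 0, -0.03, 0, 0, 0], [0, 0, 0, 0, 0, 0], [0, 0, 0, 0, 0, 0], [0, 0, 0, 0, 0, 0], [0, 0, 0, 0, 0, 0]]

```text
clock: 10.43
position: [0.4501, 0.0787, 0.2631]
ee_rot: [0.726, 0.688, -0.0, -0.0]
ft_force: [0.5, 0.3, -6.2]
grip_width: 0.197
grasp_force: 90.4
```

```bash
python3 d.py .4503 .0785 .263
python3 -c "
from h import *
a=cv2.cvtColor(camera('scene'),cv2.COLOR_RGB2BGR)
cv2.imwrite('pics/s5.png',cv2.resize(a[60:300,130:420],None,fx=2.5,fy=2.5))"
```

```text
10.4333 [0.4501 0.0787 0.2631]
units [-0.006  0.006  0.002] tool y angle -0.0546 z [-3.e-04 -0.e+00 -1.e+00]
ft [ 0.5  0.3 -6.2] tq [ 0.02  0.04 -0.01] grip 0.1966136094154168 90.3626024723053 [ 0.58 -0.03 -0.82  1.8  -0.02  1.36 -0.29]
```

View pics/s5.png

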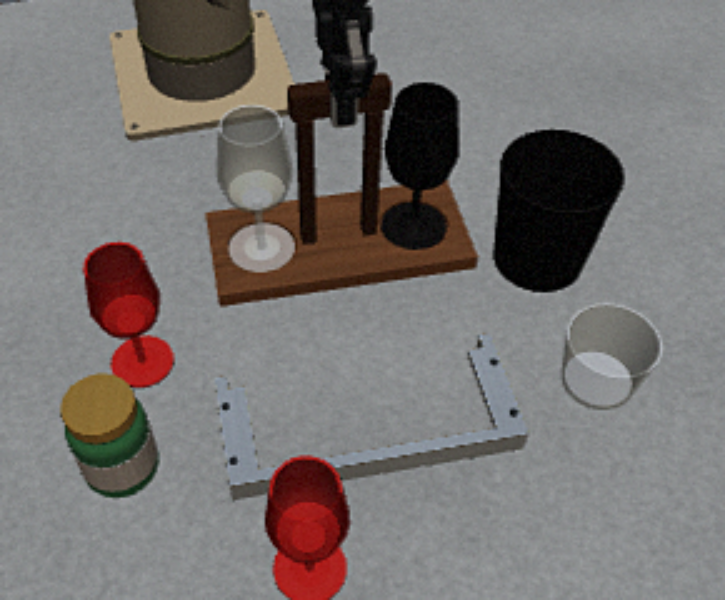

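The carrier hangs level about 10 cm up. Both glasses stand in it, at (258,190) and (418,165), and the spittoon, tub, jar and red glasses look unmoved. Handing in.

```bash
python3 -c "
from workcell import *
print(hand_in())"
```

```text
the job is handed in; nothing more can be done
None
```

The carrier was slid out of the rails by its handle and lifted level to about 10 cm, both glasses still standing in it; the job was handed in (no verdict shown) with the arm still holding it and the bystanders not visibly moved.

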